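# Set the lunch tray for soup and a boiled egg

## Task

Set the wooden tray for a lunch of soup and a boiled egg: stand the slim tin in the large round rimmed holder, the egg cup in the small round rimmed holder, the garlic bulb in the square dish and the kitchen timer on the flat pad without a rim. Set each one upright in the middle of its holder and let go. Leave the squat wide tin and the big onion standing where they are on the worktop.

Things in the scene. Friction and masses are not known exactly. Their poses are not given: they have to be found in the camera images.
- slim_tin: Slim food tin, taller than wide: upright cylinder 57 mm in diameter, 72 mm high. To go in the large ring holder. Origin: centre of its underside; z up.
- garlic: Small pale garlic bulb, about 53 mm across and 53 mm high with a pointed top, widest at about 20 mm above its underside; grip it about 28 mm above the underside. To go in the square dish. Origin: centre of its underside; z up.
- timer: Round wind-up kitchen timer with a white domed top on a red base, 62 mm in diameter, 49 mm high; the top (58 mm wide) does not turn here and can be gripped 36 mm above the underside. To go on the flat pad. Origin: centre of its underside; z up.
- egg_cup: Blue glazed egg cup, empty and upright: foot 40 mm, rim 49 mm in diameter, 53 mm high; grip it across the outside of the bowl about 36 mm above the underside. To go in the small ring holder. Origin: centre of its underside; z up.
- squat_tin: Look-alike, to be left: squat wide food tin, wider than tall, 75 mm in diameter, 58 mm high. Origin: centre of its underside; z up.
- onion: Look-alike, to be left: red onion, much bigger than the garlic, 84 mm across, 82 mm high. Origin: centre of its underside; z up.
- large_ring: The larger round holder, white rim, grey floor: inside diameter 78 mm, outside 86 mm; its floor is 4 mm and its rim 10 mm above its underside. For the slim tin. Fixed in a fixed wooden tray (192 mm square, floor 6 mm, rim 16 mm high); the four holders stand two by two in it, 88 mm between centres, in any arrangement. Origin: centre of its underside, 6 mm above the worktop; z up.
- small_ring: The smaller round holder, white rim, grey floor: inside diameter 60 mm, outside 68 mm; its floor is 4 mm and its rim 10 mm above its underside. For the egg cup. Fixed in a fixed wooden tray (192 mm square, floor 6 mm, rim 16 mm high); the four holders stand two by two in it, 88 mm between centres, in any arrangement. Origin: centre of its underside, 6 mm above the worktop; z up.
- square_dish: Square holder, white rim, grey floor: 74 mm square inside, 82 mm outside; its floor is 4 mm and its rim 10 mm above its underside. For the garlic. Fixed in a fixed wooden tray (192 mm square, floor 6 mm, rim 16 mm high); the four holders stand two by two in it, 88 mm between centres, in any arrangement. Origin: centre of its underside, 6 mm above the worktop; z up.
- flat_pad: Flat grey round pad without a rim: 80 mm in diameter; its top is 8 mm above its underside. For the timer. Fixed in a fixed wooden tray (192 mm square, floor 6 mm, rim 16 mm high); the four holders stand two by two in it, 88 mm between centres, in any arrangement. Origin: centre of its underside, 6 mm above the worktop; z up.

How it is judged:
At the end, for the whole second after the job is handed in: Each on its own holder's floor (-4 to +5 mm), at rest: slim tin, egg cup and timer within 12 mm of its centre and 0.15 rad of upright, garlic within 15 mm and 0.35 rad. Squat tin and onion at rest within 30 mm of their starts and 0.3 rad of upright (horizontal distance between slim_tin and large_ring below 0.012 m and z of slim_tin in the frame of large_ring between 0 and 0.009 m and angle between each of slim_tin, egg_cup, timer's own z axis and vertical below 0.15 rad and linear speed of each of slim_tin, egg_cup, garlic, timer, squat_tin, onion below 0.02 m/s and horizontal distance between egg_cup and small_ring below 0.012 m and z of egg_cup in the frame of small_ring between 0 and 0.009 m and horizontal distance between garlic and square_dish below 0.015 m and z of garlic in the frame of square_dish between 0 and 0.009 m and angle between garlic's own z axis and vertical below 0.35 rad and horizontal distance between timer and flat_pad below 0.012 m and z of timer in the frame of flat_pad between 0.004 and 0.013 m and distance of each of squat_tin, onion from where it was at the start of the episode below 0.03 m and angle between each of squat_tin, onion's own z axis and vertical below 0.3 rad); the robot touches nothing.
It fails at once if the squat tin or the onion is carried off or pushed away (more than 60 mm) (distance of any of squat_tin, onion from where it was at the start of the episode above 0.06 m).
It also fails if it takes over 104 s, if anything falls off the work surface, if the arm or the gripper's body presses on something with over 40 N, if the wrist force passes 120 N, or if a joint passes its speed limit or range.

## Robot

A 6-joint arm with a two-finger parallel gripper is mounted at the origin on a cart in front of the work surface, level with it; the furniture and walls round the work are solid. World frame = base frame: x ahead of the robot, y to its left, z up, the work surface at z = 0. Lengths are in m, angles in rad, forces in N, time in s.
With the tool pointing down it reaches from about 0.325 to 0.9 m from the base axis. Payload 6.1 kg.
Tool frame: the origin (TCP) lies midway between the tips of the shut fingers; the grasp point (between the pads) lies 19 mm behind it; z points along the fingers, y is the line along which they close (so a half turn about z gives the same grasp; the last joint's range is limited). The gripper opens to 85 mm and grips with 20 to 120 N. Pads are 22 mm wide; open, the fingers measure 114 mm over their backs; the gripper's body (76 mm by 85 mm) begins 54 mm behind the grasp point. The pads swing forward as they close: fully open they stand 13 mm farther back than shut.
Start: joints at [-1.273, 0.22, 1.526, -0, 1.395, -0.126], TCP at [0.257, -0.57, 0.231] pointing down, gripper open.
Joint ranges: [-2.98, 2.98], [-0.91, 2.08], [0.09, 2.57], [-1.24, 4.39], [0.2, 2.65], [-2.68, 2.68]. Speed limits (rad/s): [2.57, 2.57, 3.01, 3.14, 3.14, 3.14].

## Interface

Orientations are given as [roll, pitch, yaw] about the fixed x, y, z axes, in that order (R = Rz(yaw) Ry(pitch) Rx(roll)).
In Python, from plant import movep, move_l, set_joints, gripper_to, hold, inverse_kinematics, observe, get_image, get_calibration, Unreachable, job_done gives the robot as it stands. Calls block until the motion is done:
- movep(position, orientation): joint-space move of the TCP to a pose.
- move_l(position, feed=0.15, rotation=None, max_force=None): straight line of the TCP; rotation=None keeps the orientation; feed is the mean speed in m/s. With max_force (N) it stops when the force on the tool has changed by that much, and returns True; else False.
- set_joints(angles): joint-space move.
- gripper_to(opening, f_grip=None): finger opening in m; f_grip is the grip in N (None keeps the last); returns when the fingers have stopped.
- hold(seconds).
- inverse_kinematics(position, orientation): joint angles nearest the present ones, or None.
- observe(): the state.
- get_image(name): name is "side" or "top"; returns (picture, depth): 480x640x3 uint8, red, green, blue; 480x640 float32, m along the optical axis (not along the pixel's ray), 0 where there is no reading.
- get_calibration(name): a dict with "intrinsics" (3x3 intrinsics, pixels), "dist_coeffs" ([k1, k2, p1, p2, k3] as OpenCV has them; the pictures are not rectified), "world_from_camera" (4x4, takes a point from camera to world coordinates). Camera axes: x right, y down, z forward; pixel columns grow to the right and rows downward; lengths in m; the calibration is good to about 2 mm. A picture is of the moment at which its call begins. get_calibration takes no time and is no camera call.
A pose or a line that the arm cannot do raises Unreachable and nothing moves.
- job_done(): hands the job in; it is judged then, once.
The state is a dict: "time_s": time; "q": joint angles; "joint_velocities": joint speeds; "joint_torque": joint torques, N m; "eef_pos": TCP position; "tcp_rot": TCP orientation; "ft_force": force on the tool from outside, world axes, zero at the start; "torque": the same for the moment, N m; "opening": finger opening in m; "grasp_force": force on a finger pad.
Only numpy, scipy, OpenCV 4.12 (cv2) and the standard library are available. Lean on these libraries where they do the work, as an engineer would, in place of code of your own. Each camera call takes 0.05 s, during which the arm holds its last target. There are 200 camera calls.

## Working session

There is one attempt and no reset: what is moved stays moved. The work goes in short steps, each a Python script; the robot and the scene stay as the last script left them, time stands still between calls to the robot, and variables do not carry over. Pictures are saved under pics/ and viewed, at most 14 in all, crops included, and the job is handed in when it is done.

```bash
mkdir -p pics; ls; python3 - <<'E'
from plant import *
import cv2,numpy as np
for n in("top","side"):
    p,d=get_image(n); cv2.imwrite(f"pics/{n}0.png",p[:,:,::-1]); np.savez(f"{n}0.npz",p=p,d=d)
    c=get_calibration(n); print(n,c)
s=observe();print(s["time_s"],s["eef_pos"],s["tcp_rot"],s["opening"])
E
```

```text
pics
top {'intrinsics': array([[462.91766281,   0.        , 321.15010323],
       [  0.        , 462.91766281, 248.4510189 ],
       [  0.        ,   0.        ,   1.        ]]), 'dist_coeffs': array([-0.04854418,  0.        ,  0.        ,  0.        ,  0.        ]), 'world_from_camera': array([[ 0.01917562, -0.99520887,  0.09587288,  0.46073351],
       [-0.99957079, -0.02120674, -0.02021156,  0.04317606],
       [ 0.02214787, -0.09544416, -0.99518837,  0.89237907],
       [ 0.        ,  0.        ,  0.        ,  1.        ]])}
side {'intrinsics': array([[453.93026128,   0.        , 319.02494906],
       [  0.        , 453.93026128, 239.56542968],
       [  0.        ,   0.        ,   1.        ]]), 'dist_coeffs': array([-0.09980017,  0.        ,  0.        ,  0.        ,  0.        ]), 'world_from_camera': array([[ 0.99890571, -0.02334349,  0.04052733,  0.49438651],
       [-0.04639759, -0.38555096,  0.92151925, -0.73615941],
       [-0.00588612, -0.92239121, -0.38621214,  0.36232795],
       [ 0.        ,  0.        ,  0.        ,  1.        ]])}
0.1 [ 0.25682677 -0.56919428  0.23030273] [-3.13984952e+00 -2.05368297e-04  4.23748047e-01] 0.08571154850108653
```

View pics/top0.png

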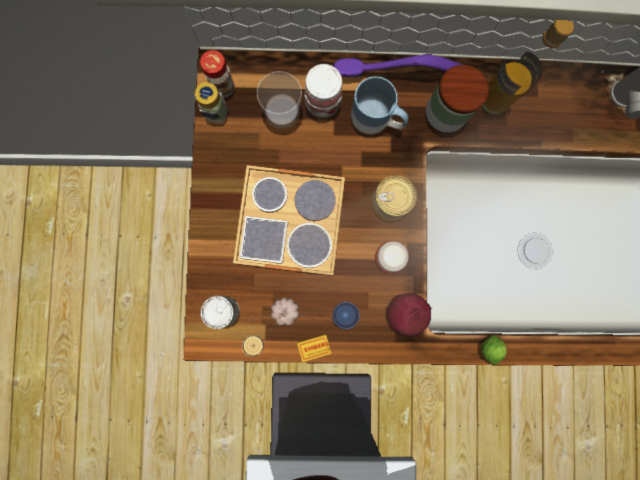

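View pics/side0.png

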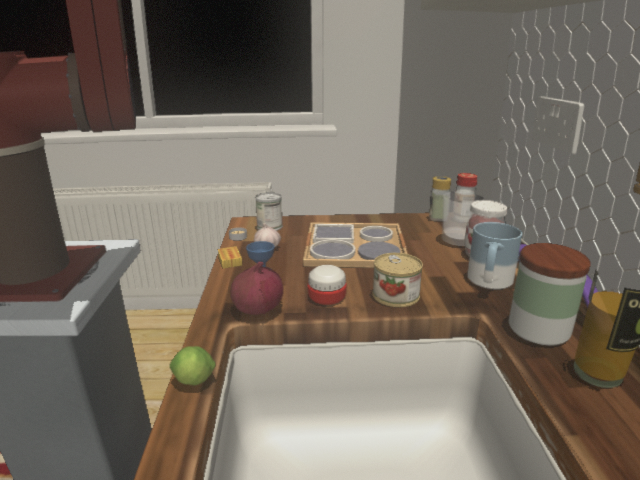

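Top view: slim tin at (219,312), garlic at (285,311), egg cup at (345,315), onion at (409,314), timer at (393,257) and squat tin at (395,198). In the tray, the small ring is at (269,194), the pad at (315,200), the square dish at (263,240) and the large ring at (309,245). The side view agrees with this.

```bash
cat > vis.py <<'E'
import numpy as np,cv2
from plant import get_calibration
def rays(n,uv):
    c=get_calibration(n); q=cv2.undistortPoints(np.asarray(uv,float).reshape(-1,1,2),c["intrinsics"],c["dist_coeffs"])[:,0]
    return np.c_[q,np.ones(len(q))],c["world_from_camera"]
def cloud(n,d):
    v,u=np.mgrid[:480,:640]; r,T=rays(n,np.c_[u.ravel(),v.ravel()])
    P=(r*d.reshape(-1,1))@T[:3,:3].T+T[:3,3]; P[d.ravel()==0]=np.nan
    return P.reshape(480,640,3)
def onplane(n,uv,z):
    r,T=rays(n,uv); w=r@T[:3,:3].T; s=(z-T[2,3])/w[:,2]
    return T[:3,3]+w*s[:,None]
E
python3 - <<'E'
from vis import *
t=np.load("top0.npz");s=np.load("side0.npz");P=cloud("top",t["d"]);S=cloud("side",s["d"]).reshape(-1,3)
o=dict(slim=(219,312,.072),garlic=(285,311,.053),egg=(345,315,.053),timer=(393,257,.049),squat=(395,198,.058),onion=(409,314,.082))
print("table",[P[v,u].round(4) for u,v in((210,250),(350,270),(250,290),(310,290))])
for k,(u,v,h) in o.items():
    c=P[v-3:v+4,u-3:u+4].reshape(-1,3); c=np.nanmedian(c,0)[:2]
    for nm,Q in(("top",P.reshape(-1,3)),("side",S)):
        Q=Q[np.isfinite(Q[:,0])]
        A=Q[(np.hypot(*(Q[:,:2]-c).T)<.055)&(Q[:,2]>.012)]
        for lo,hi in((h-.006,h+.01),(.03,.042)):
            B=A[(A[:,2]>lo)&(A[:,2]<hi)]
            if len(B)>8:
                (ex,ey),r=cv2.minEnclosingCircle(B[:,:2].astype(np.float32)*1000)
                print(k,nm,round(lo,3),len(B),"zmax",A[:,2].max().round(4),"mean",B[:,:2].mean(0).round(4),"circ",round(ex),round(ey),round(r,1),"bbox",B.min(0)[:2].round(3),B.max(0)[:2].round(3))
hsv=cv2.cvtColor(t["p"],cv2.COLOR_RGB2HSV); m=((hsv[...,1]<70)&(hsv[...,2]<150)).astype(np.uint8)
for k,(u,v,z) in dict(small=(269,194,.01),pad=(315,200,.014),square=(263,240,.01),large=(309,245,.01)).items():
    w=np.zeros_like(m); w[v-26:v+27,u-26:u+27]=m[v-26:v+27,u-26:u+27]
    w=cv2.morphologyEx(w,cv2.MORPH_OPEN,np.ones((3,3),np.uint8))
    n,l,st,ce=cv2.connectedComponentsWithStats(w); i=1+st[1:,4].argmax()
    X=onplane("top",np.argwhere(l==i)[:,::-1],z)
    (a,b),r=cv2.minEnclosingCircle(X[:,:2].astype(np.float32)*1000)
    print(k,st[i],"mean",X.mean(0).round(4),"circ",round(a),round(b),round(r,1),"depthz",np.nanmedian(P[l==i][:,2]).round(4), cv2.minAreaRect(X[:,:2].astype(np.float32)*1000))
E
```

```text
table [array([0.539 , 0.2395, 0.0008]), array([ 0.5062, -0.0317, -0.0023]), array([0.4638, 0.1598, 0.0012]), array([ 0.4661,  0.0449, -0.0007])]
slim top 0.066 834 zmax 0.0764 mean [0.4232 0.2082] circ 423 208 28.8 bbox [0.396 0.179] [0.452 0.236]
slim top 0.03 36 zmax 0.0764 mean [0.4283 0.1862] circ 425 203 27.2 bbox [0.399 0.179] [0.452 0.209]
slim side 0.066 232 zmax 0.0734 mean [0.4267 0.2078] circ 427 209 30.6 bbox [0.398 0.178] [0.454 0.239]
slim side 0.03 131 zmax 0.0734 mean [0.4284 0.1871] circ 426 206 28.9 bbox [0.398 0.178] [0.455 0.211]
garlic top 0.047 23 zmax 0.0559 mean [0.4246 0.0905] circ 424 92 5.3 bbox [0.42  0.087] [0.429 0.096]
garlic top 0.03 385 zmax 0.0559 mean [0.4256 0.0905] circ 426 91 24.7 bbox [0.402 0.066] [0.45  0.114]
garlic side 0.047 11 zmax 0.0538 mean [0.4257 0.0894] circ 426 89 3.6 bbox [0.422 0.086] [0.428 0.092]
garlic side 0.03 177 zmax 0.0538 mean [0.4294 0.0821] circ 430 89 24.1 bbox [0.407 0.065] [0.45  0.104]
egg top 0.047 163 zmax 0.0569 mean [ 0.421  -0.0222] circ 422 -21 24.4 bbox [ 0.399 -0.045] [0.446 0.003]
egg top 0.03 283 zmax 0.05
[... 1687 characters left out ...]
128 29.1 depthz 0.0115 ((650.5167846679688, 127.27289581298828), (57.14736557006836, 52.237709045410156), 1.6031440496444702)
pad [ 295  180   40   41 1240] mean [0.6384 0.0399 0.014 ] circ 639 40 39.5 depthz 0.0151 ((639.0174560546875, 39.89021682739258), (78.29265594482422, 75.20500946044922), 1.4000303745269775)
square [ 243  219   41   40 1324] mean [0.5617 0.1366 0.01  ] circ 561 136 47.6 depthz 0.0116 ((562.3583374023438, 137.38742065429688), (72.2397689819336, 72.57293701171875), 84.49445343017578)
large [ 289  226   40   38 1170] mean [0.5527 0.0486 0.01  ] circ 553 49 38.1 depthz 0.0116 ((552.97412109375, 49.606990814208984), (71.2961654663086, 74.72108459472656), 1.185239315032959)
```

```bash
cat > rob.py <<'E'
import numpy as np
from plant import *
YAW=np.radians(39); O=[np.pi,0,YAW]
HOLD=dict(large=(.553,.049),square=(.5625,.1365),pad=(.6405,.0395),small=(.650,.127))
def pick(xy,grip,w,f=40,up=.19):
    z=grip-.019+.013*(w/.085)**1.5
    movep([*xy,up],O); gripper_to(min(w+.02,.085))
    move_l([*xy,.085],.25); move_l([*xy,z],.1)
    gripper_to(w-.02,f); s=observe(); print("grip",round(s["opening"],4),s["grasp_force"],np.round(s["ft_force"],1))
    move_l([*xy,.09],.15); move_l([*xy,up],.25)
    s=observe(); print("lifted",round(s["opening"],4),s["grasp_force"],np.round(s["ft_force"],1),"t",s["time_s"])
    return z
def place(h,z,w,floor=.010,up=.19):
    xy=HOLD[h]; movep([*xy,up],O); move_l([*xy,z+floor+.02],.2)
    hit=move_l([*xy,z+floor+.0005],.04,max_force=6)
    print("hit",hit,np.round(observe()["eef_pos"]-[*xy,z+floor],4))
    gripper_to(min(w+.018,.085)); move_l([*xy,z+floor+.06],.15); move_l([*xy,up],.25)
    s=observe(); print("placed t",s["time_s"],s["opening"])
E
python3 - <<'E'
from rob import *
for n,xy in dict(egg=(.423,-.021),g=(.426,.09),t=(.533,-.108),s=(.425,.2075),**HOLD).items(): print(n,np.round(inverse_kinematics([*xy,.19],O),2))
z=pick((.423,-.021),.036,.047,30); place("small",z,.047)
E
```

```text
egg [-0.24 -0.25  2.07 -0.    1.32  0.65]
g [ 0.03 -0.22  2.04 -0.    1.32  0.92]
t [-0.34  0.06  1.78 -0.    1.3   0.55]
s [ 0.29 -0.12  1.96 -0.    1.3   1.18]
large [-0.05  0.09  1.75 -0.    1.3   0.84]
square [ 0.1   0.14  1.69 -0.    1.3   0.99]
pad [-0.06  0.29  1.52 -0.    1.33  0.83]
small [ 0.07  0.34  1.46 -0.    1.34  0.96]
grip 0.0458 30.07824201195035 [-1.3  1.2  6. ]
lifted 0.0459 30.816123868280556 [-1.   0.1 -0.5] t 5.3083
hit True [0.0001 0.0002 0.0012]
placed t 9.1 0.06504020146567578
```

```bash
python3 - <<'E'
from rob import *
import cv2
z=pick((.533,-.108),.036,.058,40); place("pad",z,.058,.014)
z=pick((.426,.090),.028,.051,30); place("square",z,.051)
z=pick((.425,.2075),.040,.057,40); place("large",z,.057)
movep([.45,-.25,.3],O)
for n in("top","side"):
    p,d=get_image(n); cv2.imwrite(f"pics/{n}1.png",p[:,:,::-1]); np.savez(f"{n}1.npz",p=p,d=d)
    v,u=(130,190) if n=="top" else (190,180)
    cv2.imwrite(f"pics/{n}1c.png",cv2.resize(p[v:v+150,u:u+250,::-1],None,fx=3,fy=3))
E
```

```text
grip 0.0542 40.97453535650857 [-2.5  1.1  7.2]
lifted 0.0539 41.50041375949513 [-0.3  0.1 -1.8] t 13.2333
hit True [0.     0.0001 0.0016]
placed t 16.6833 0.07652447227014623
grip 0.0486 30.149755409220234 [-1.4 -0.1  6.4]
lifted 0.0485 30.82139950012788 [ 0.3 -0.4 -1.3] t 20.75
hit True [-0.0001  0.0001  0.0012]
placed t 24.1833 0.0692452383066526
grip 0.0566 42.751232385635376 [-1.   0.3  6.6]
lifted 0.0564 42.98195779323578 [-0.2 -0.4 -2.4] t 27.8083
hit True [-0.0001 -0.0001  0.0012]
placed t 31.3167 0.07521187383388102
```

View pics/top1c.png

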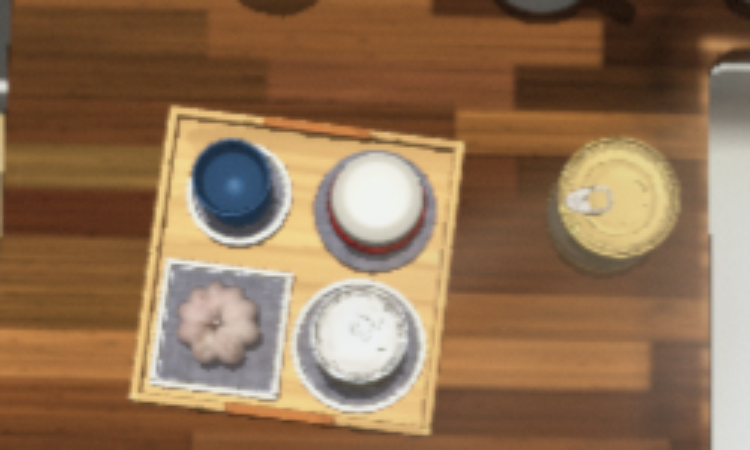

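View pics/side1c.png

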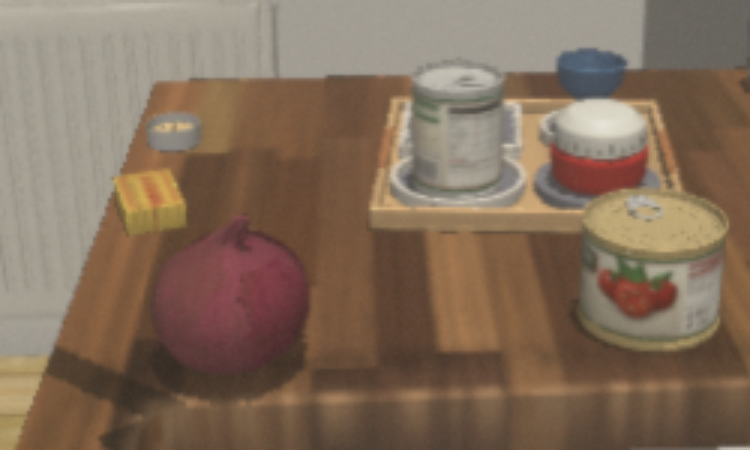

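All four objects look upright in their own holders: crop top view, cup (231,183), timer (378,200), garlic (220,325), slim tin (360,330). The squat tin and the onion look untouched. I'll check the offsets numerically.

```bash
python3 - <<'E'
from vis import *
from rob import HOLD
for k,c,h in(("slim",HOLD["large"],.082),("garlic",HOLD["square"],.063),("egg",HOLD["small"],.063),("timer",HOLD["pad"],.063),("squat",(.643,-.109),.058),("onion",(.430,-.143),.082)):
    for n in("top","side"):
        Q=cloud(n,np.load(n+"1.npz")["d"]).reshape(-1,3); Q=Q[np.isfinite(Q[:,0])]
        A=Q[(np.hypot(*(Q[:,:2]-c).T)<.043)&(Q[:,2]>h-(.02 if k=="garlic" else .007))]
        (x,y),r=cv2.minEnclosingCircle(A[:,:2].astype(np.float32)*1000)
        print(k,n,"off mm",round(x-c[0]*1000,1),round(y-c[1]*1000,1),"r",round(r,1),"ztop",np.percentile(A[:,2],95).round(4),"want",h)
E
```

```text
slim top off mm -1.5 -1.4 r 28.5 ztop 0.0837 want 0.082
slim side off mm 1.7 0.2 r 30.4 ztop 0.082 want 0.082
garlic top off mm -0.5 -1.0 r 23.1 ztop 0.0573 want 0.063
garlic side off mm -0.9 0.2 r 0.0 ztop 0.0632 want 0.063
egg top off mm -2.1 0.8 r 24.6 ztop 0.0653 want 0.063
egg side off mm -0.4 2.2 r 26.2 ztop 0.0632 want 0.063
timer top off mm -1.7 -0.9 r 28.1 ztop 0.0646 want 0.063
timer side off mm -0.7 -2.6 r 25.5 ztop 0.0629 want 0.063
squat top off mm -0.4 -0.0 r 37.6 ztop 0.0593 want 0.058
squat side off mm 0.5 1.1 r 39.1 ztop 0.0578 want 0.058
onion top off mm -9.9 -8.7 r 38.6 ztop 0.6442 want 0.082
onion side off mm 3.0 -1.0 r 6.6 ztop 0.0823 want 0.082
```

```bash
python3 -c "
from plant import *
print(job_done(), observe()['time_s'])"
```

```text
the job is handed in; nothing more can be done
the job is handed in; nothing more can be done
```

I handed the job in: the slim tin, egg cup, garlic and timer each stand upright within about 3 mm of their holder's centre by camera, the squat tin and onion have not moved, and it took about 35 s of the 104 s allowed; no verdict came back.

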